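# Fetch the tongs and lift the roll

### The arm

A 6-joint arm with a two-finger parallel gripper is mounted at the origin on the work surface. World frame = base frame: x ahead of the robot, y to its left, z up, the work surface at z = 0. Lengths are in m, angles in rad, forces in N, time in s.
With the tool pointing down it reaches from about 0.35 to 0.775 m from the base axis. Payload 7.3 kg.
Tool frame: the origin (TCP) lies at the very end of the fingers, on their centre line; the grasp point (between the pads) lies 19 mm behind it; z points along the fingers, y is the direction in which the jaws open and shut (so a half turn about z gives the same grasp; the last joint's range is limited). The gripper opens to 92 mm and grips with 3 to 60 N. Pads are 19 mm wide; open, the fingers measure 130 mm over their backs; the gripper's body (75 mm by 190 mm) begins 47 mm behind the grasp point.
Start: joints at [-1.316, 0.342, 1.524, -0, 1.275, -0.146], TCP at [0.205, -0.483, 0.227] pointing down, gripper open.
Joint ranges: [-2.53, 2.53], [-0.77, 2.02], [0.04, 2.7], [-1, 4.14], [0.28, 2.66], [-3.11, 3.11]. Speed limits (rad/s): [2.57, 2.57, 3.14, 3.14, 3.14, 3.14].

### API

Orientations are given as [roll, pitch, yaw] about the fixed x, y, z axes, in that order (R = Rz(yaw) Ry(pitch) Rx(roll)).
In Python, from cell import robot gives the robot as it stands.
- The arm moves only by the shell command python3 -m pendant 'ROWS' [OPENING] [FORCE]. ROWS is JSON, a list of rows, each a list of 2 entries, a list of its own where there are three numbers: the shift along the tool's x, y, z in mm, then the turn about the tool's z in degrees. In form: [[[x, y, z], turn], ...]. A call has 1 to 10 rows; each row is the pose to reach, as a shift and turn from the pose measured when the call began, along the tool's axes at that moment; what a row does not reach only later rows make up. A row lasts 1/12 s, in which the tool goes at most 41.7 mm and 7.16 degrees, less where a joint would pass 70% of its speed; a pose out of reach is approached as far as the arm can. A call with a gripper value outside its range is refused whole. OPENING is the opening, from 0 (shut) to 1 (fully open), set as the call begins (- or left out, the last holds). The fingers move at their own pace and stop on an object; FORCE is the grip in N (left out, the last holds). Time passes only in rows, so rows that repeat a pose let the fingers close. It gives the time, the measured TCP pose, the force and the opening at its end, in the units of the state.
- robot.observe(): the state, without advancing time (a new reading comes with each control period).
- robot.read_camera(name): name is "scene" or "top" or "wrist"; returns the picture (420x560x3 uint8, red, green, blue); there is no depth.
- robot.calibration(name): a dict with "vfov" (degrees; the focal length in pixels is half the picture's height over the tangent of half this angle, whatever the lens; pixels are square), "cx", "cy" (the principal point, pixels), "rvec" (rotation vector, rad) and "tvec" (3), from world to camera coordinates, as OpenCV has them. Camera axes: x right, y down, z forward; pixel columns grow to the right and rows downward; lengths in m; the calibration is good to about 2 mm. A picture is of the moment at which its call begins: read the wrist's pose just before it. calibration takes no time and is no camera call; for the wrist camera it gives the pose at the moment of the call.
- robot.hand_in(): hands the job in, once; it reports no verdict.
Trained networks look in the newest picture that a camera, given by its name, has taken for a name from the list of things; names that differ only in an ending like _2 or _b are one class to them, and where a whole thing is asked for, a point or a joint stands for the part that bears it (a point fixed in the world has none). Each returns a list of dicts, best first, with "p" (0 to 1); they miss things now and then, are a little off and sometimes report something else, mostly with a low value. They report only what shows in the picture. A call takes as long as a camera call. They do not tell look-alikes from the thing itself.
- robot.find_in(camera, query): "xy" ([column, row] as shares, 0 to 1, of the picture: columns of its width, rows of its height, amid what is visible of it).
The state is a dict: "time": time; "qpos": joint angles; "qvel": joint speeds; "joint_efforts": joint torques, N m; "tool_pos": TCP position; "tool_rot": TCP orientation; "contact_force": force on the tool from outside, world axes, zero at the start; "torque": the same for the moment, N m; "opening": finger opening in m.
Only numpy, scipy, OpenCV 4.12 (cv2) and the standard library are available. Lean on these libraries where they do the work, as an engineer would, in place of code of your own. Each camera call takes 0.05 s, during which the arm holds its last target.

### The job

Pull the drawer of the small cabinet open by its handle, take the tongs out of it by their two arms, and with the tongs' tips pick the small round roll up from the bread board. Finish while holding: keep squeezing the tongs so that the round roll stays still in their tips at least 12 cm above the countertop, and let nothing go. The gripper itself must not touch the roll, and the long roll, the mug and the bowl stay where they are.

Things in the scene. Friction and masses are not known exactly. Their poses are not given: they have to be found in the camera images.
- cabinet_drawer0_handle (a point): Middle of the drawer's bar handle, on the bar's axis, 62 mm above the countertop, 35 mm in front of the front panel; moves with the drawer. Own x points into the cabinet (fixed, wooden, 270 deep, 320 wide, 100 mm high); the drawer pulls out along -x with about 2 N and stays where left: at first 0 to 12 mm out, stop at 190 mm. The bar runs along y, 120 mm long, about 10 mm thick, open behind.
- tongs: Steel spring tongs lying flat (100 g), 225 mm long, up to about 100 mm wide at the tips. Origin: centre of the hub's underside (hub 26 mm across, 22 mm high); own x runs along the tongs from the hub to the tips, z up. They lie across the drawer, a flat wooden spatula 100 mm behind them. The two arms hinge at the hub about z, move alike and spring open.
- tongs_grip (a point): Grip place, midway between the arms, 100 mm from the hub's centre, 11 mm above the tongs' underside, near their centre of mass. The arms here are flat upright steel bars 22 mm high, 70 mm long, to be squeezed along the tongs' y: 61 mm over the outsides when open (8 N an arm to start), 43 mm with the tips round the roll (12 N); at 54 mm the bars are parallel. Tips move twice as far.
- tongs_tip (a point): Point midway between the tips, 202.5 mm from the hub's centre and 10 mm above the tongs' underside. Each tip is a shallow upright V-shaped blade, hollow side inwards, 42 mm long and 20 mm high. When open the free gap between the tips is 78 mm at the narrowest.
- tongs_left: The arm of the tongs on their +y side; origin at the hub's centre, underside.
- tongs_right: The arm of the tongs on their -y side; origin at the hub's centre, underside.
- drawer_front (a point): Middle of the top edge of the drawer's front panel (15 mm thick, 320 mm wide), 88 mm above the countertop; axes as the handle's. Inside, the drawer's floor is 22 mm and the rim of its walls 78 mm above the countertop; it is 230 mm deep from the panel, 278 mm wide. The tongs can be reached from above once the drawer is out by about 160 mm.
- board: Fixed wooden bread board, 280 (x) x 170 (y) x 15 mm high; origin at the centre of its underside. Two rolls lie on it about 120 mm apart along its x, in either order.
- roll: The small round bread roll (rigid, 35 to 70 g): 53 mm across at its widest, 20 mm above its underside, and 42 mm high. Origin at the centre of its underside; z up.
- long_roll: Oblong bread roll of the same crust, 44 (x) x 100 (y) x 36 mm high; origin at the centre of its underside. A bystander on the same board.
- mug: White mug, 80 mm across, 90 mm high, on the right of the counter; origin under its centre. Bystander.
- bowl: White bowl, 150 mm across, 60 mm high, at the right; origin under its centre. Bystander.
There are look-alikes about, which are no part of the job. Leave any green or grey look-alike of the roll alone.

How it is judged:
By the outcome, as a careful person would: the job done as asked, in the order asked, and still so for the second after the job is handed in, while the arm keeps its last pose, push and grip.
It also fails if it takes over 59 s, if anything falls off the work surface, if the arm or the gripper's body presses on something with over 40 N, if the wrist force passes 120 N, or if a joint passes its speed limit or range.

## Working session

There is one attempt and no reset: what is moved stays moved. The work goes in short steps, Python scripts to look and compute and a shell command to move; the robot and the scene stay as the last step left them, time stands still between calls to the robot, and variables do not carry over. Pictures are saved under pics/ and viewed, and the job is handed in when it is done.

```bash
ls; mkdir -p pics; cat > h.py <<'E'
import numpy as np, cv2
from cell import robot
def K(c):
    f=210/np.tan(np.radians(c['vfov'])/2); return np.array([[f,0,c['cx']],[0,f,c['cy']],[0,0,1.]])
def snap(cam,fn):
    c=robot.calibration(cam); im=robot.read_camera(cam)
    cv2.imwrite('pics/'+fn,im[:,:,::-1]); return c,im
def ray(c,px):
    R,_=cv2.Rodrigues(np.array(c['rvec'],float)); t=np.array(c['tvec'],float).ravel()
    d=R.T@np.linalg.inv(K(c))@np.array([px[0],px[1],1.]); return -R.T@t,d
def atz(c,px,z):
    o,d=ray(c,px); return o+d*(z-o[2])/d[2]
def tri(L):
    A=np.zeros((3,3));b=np.zeros(3)
    for c,px in L:
        o,d=ray(c,px); d=d/np.linalg.norm(d); P=np.eye(3)-np.outer(d,d); A+=P;b+=P@o
    x=np.linalg.solve(A,b); res=[np.linalg.norm((np.eye(3)-np.outer(d/np.linalg.norm(d),d/np.linalg.norm(d)))@(x-o)) for o,d in [ray(c,p) for c,p in L]]
    return x,res
def proj(c,X):
    return cv2.projectPoints(np.array(X,float).reshape(-1,3),np.array(c['rvec'],float),np.array(c['tvec'],float),K(c),None)[0].reshape(-1,2)
E
python3 - <<'E'
from h import *
print(robot.observe())
for n in ['scene','top','wrist']:
    c,im=snap(n,n+'0.png'); print(n,c)
    if n!='wrist':
        for q in ['cabinet_drawer0_handle','drawer_front','roll','long_roll','board']:
            for r in robot.find_in(n,q)[:3]: print(q,r['p'],np.array(r['xy'])*[560,420])
E
```

```text
pics
{'time': 0.0, 'qpos': array([-1.31601920e+00,  3.42688606e-01,  1.52504573e+00,  3.68656271e-05,
        1.27538694e+00, -1.45993837e-01]), 'qvel': array([ 0.00040851, -0.00046524,  0.00088501,  0.00086301,  0.00050179,
       -0.00067162]), 'joint_efforts': array([ 2.44414550e-03, -4.31234765e+01, -2.44215578e+01,  7.20574474e-02,
        5.58462983e-02, -1.17545346e-04]), 'tool_pos': array([ 0.20474537, -0.48297817,  0.22605265]), 'tool_rot': array([-3.14008542e+00, -2.57254599e-04,  4.00760013e-01]), 'contact_force': array([ 0.84636963, -0.08067511, -0.34652102]), 'torque': array([-0.0193507 ,  0.04644503, -0.03782961]), 'opening': 0.09162603466142308}
scene {'vfov': 42.3854554929198, 'cx': 280.92492352840355, 'cy': 207.6970381052318, 'rvec': array([ 0.81445178,  2.57996985, -1.10934457]), 'tvec': array([ 0.43429618, -0.14113915,  1.92444665])}
cabinet_drawer0_handle 0.82 [247.52  217.602]
drawer_front 0.84 [244.104 213.612]
roll 0.83 [353.304 300.216]
roll 0.78 [365.624 249.396]
roll 0.69 [417.312 343.308]
long_roll 0.66 [384.216 282.492]
board 0.87 [369.6   305.718]
top {'vfov': 46.06783544276414, 'cx': 275.81410708279805, 'cy': 212.36807890485366, 'rvec': array([ 2.21158135, -2.15396436,  0.08466534]), 'tvec': array([-0.03079863,  0.54549312,  1.61729162])}
cabinet_drawer0_handle 0.77 [302.288 187.908]
drawer_front 0.75 [302.12  188.286]
roll 0.59 [202.608 265.104]
roll 0.57 [206.08  186.816]
roll 0.5 [104.888 228.102]
long_roll 0.69 [157.696 246.498]
board 0.68 [152.712 227.682]
board 0.28 [158.48  246.204]
board 0.2 [302.512 188.412]
wrist {'vfov': 65.9426523734481, 'cx': 275.798223873631, 'cy': 209.36878643722466, 'rvec': array([-2.4192125 ,  1.6021049 ,  0.22378831]), 'tvec': array([-0.52612329, -0.0341809 ,  0.38934122])}
```

View pics/scene0.png

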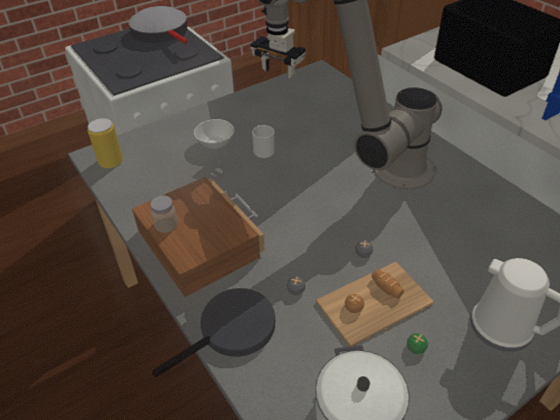

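View pics/top0.png

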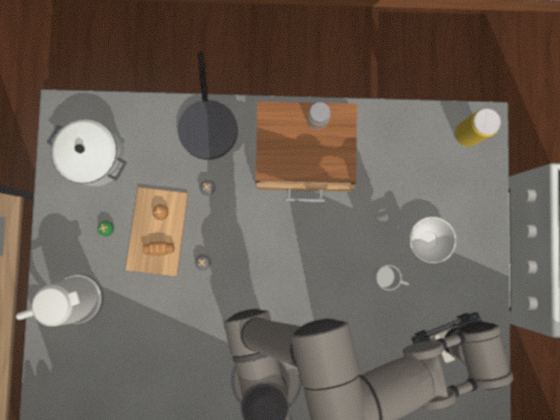

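View pics/wrist0.png

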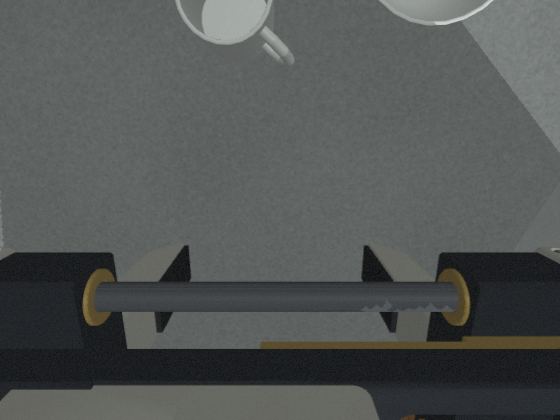

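The round brown roll is at scene (354,302) and top (160,212), with the long roll at top (158,248). The grey look-alikes are at top (207,187) and (203,262), and the green one is at (105,228). The handle bar is at about (306,198) in top and (243,205) in scene. I'll zoom in for accuracy.

```bash
python3 - <<'E'
import cv2
t=cv2.imread('pics/top0.png');s=cv2.imread('pics/scene0.png')
a=cv2.resize(t[90:210,245:365],None,fx=5,fy=5,interpolation=cv2.INTER_CUBIC)
cv2.imwrite('pics/zt.png',a)
cv2.imwrite('pics/zs.png',cv2.resize(s[160:280,180:300],None,fx=5,fy=5,interpolation=cv2.INTER_CUBIC))
E
```

```text
(no output)
```

View pics/zt.png

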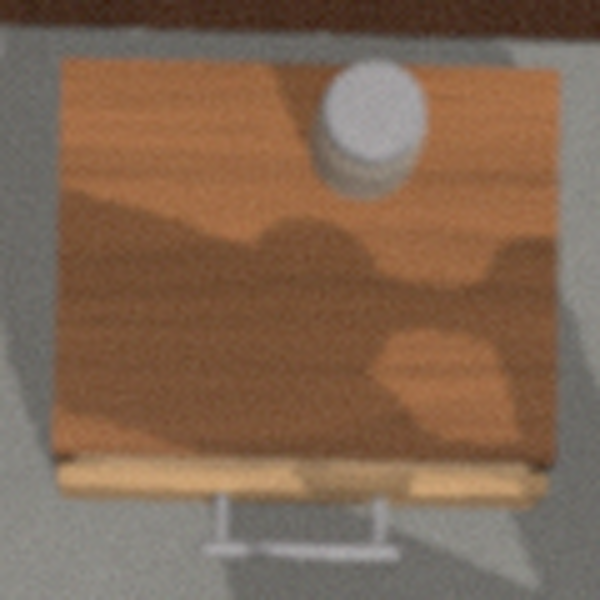

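View pics/zs.png

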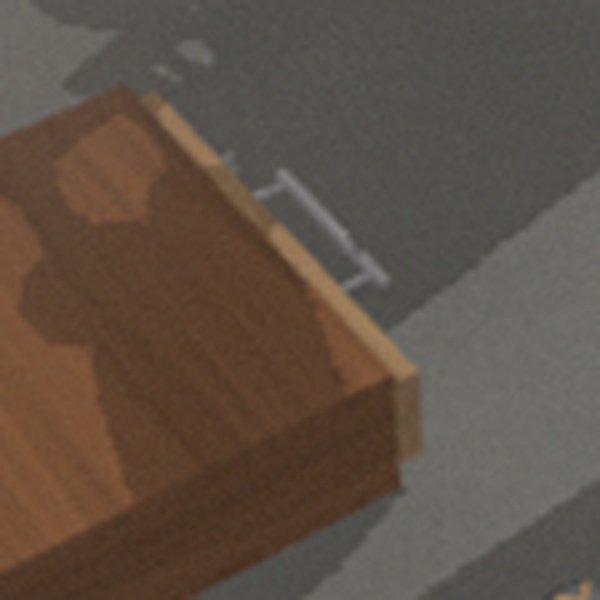

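```bash
python3 - <<'E'
from h import *
T=robot.calibration('top');S=robot.calibration('scene')
f=lambda p,o:((p[0]+.5)/5-.5+o[0],(p[1]+.5)/5-.5+o[1])
t=lambda x,y:f((x,y),(245,90)); s=lambda x,y:f((x,y),(180,160))
L=tri([(T,t(207,549)),(S,s(382,277))]);R=tri([(T,t(398,553)),(S,s(283,176))])
print('hL',L,'hR',R)
for p in [t(207,549),t(398,553)]: print('at62',atz(T,p,.062))
# front panel top edge corners
print('front', [atz(T,p,.088) for p in [t(60,492),t(545,505)]])
print('cab top corners',[atz(T,p,.1) for p in [t(62,58),t(558,70),t(55,460),t(555,465)]])
r=tri([(T,(160,212)),(S,(354,302))]);print('roll',r)
l=tri([(T,(158,248)),(S,(387,284))]);print('long',l)
print('board',[atz(T,p,.015) for p in [(138,187),(187,192),(127,270),(177,276)]])
for n,p in dict(mug=(388,278),bowl=(433,240),grey1=(207,187),grey2=(203,262),kettle=(105,228)).items(): print(n,atz(T,p,.03))
c=robot.calibration('wrist');R,_=cv2.Rodrigues(np.array(c['rvec']));print(-R.T@c['tvec'],R)
E
```

```text
hL (array([ 0.58610001, -0.048434  ,  0.06333647]), [np.float64(0.0003339056675019321), np.float64(0.00033390566750193595)]) hR (array([ 0.58590191, -0.17168587,  0.05663811]), [np.float64(0.0015657753984470615), np.float64(0.00156577539844719)])
at62 [ 0.58596378 -0.04826832  0.062     ]
at62 [ 0.58664326 -0.17206278  0.062     ]
front [array([0.61734076, 0.04698178, 0.088     ]), array([ 0.61721764, -0.26277731,  0.088     ])]
cab top corners [array([0.89635258, 0.05342931, 0.1       ]), array([ 0.8970779 , -0.26522013,  0.1       ]), array([0.63617402, 0.05026514, 0.1       ]), array([ 0.64141697, -0.266867  ,  0.1       ])]
roll (array([0.53664059, 0.36398357, 0.03420647]), [np.float64(0.0005366083234962097), np.float64(0.0005366083234962474)])
long (array([0.41838927, 0.3668002 , 0.02811756]), [np.float64(0.0004196091251311439), np.float64(0.000419609125131079)])
board [array([0.61932495, 0.44595661, 0.015     ]), array([0.60688089, 0.28175312, 0.015     ]), array([0.3430695 , 0.46907748, 0.015     ]), array([0.32775517, 0.30353119, 0.015     ])]
mug [ 0.34017705 -0.38837917  0.03      ]
bowl [ 0.46805064 -0.53517177  0.03      ]
grey1 [0.62357828 0.21353673 0.03      ]
grey2 [0.37629613 0.217489   0.03      ]
kettle [0.47902303 0.54366383 0.03      ]
[ 0.27333607 -0.45553588  0.38385123] [[ 3.90286167e-01 -9.20693595e-01  1.10346607e-04]
 [-8.85428390e-01 -3.75304228e-01  2.74159265e-01]
 [-2.52375266e-01 -1.07098273e-01 -9.61684296e-01]]
```

```bash
python3 -m pendant '[[[20,-8,0],-4],[[60,-23,0],-10],[[100,-39,0],-17],[[140,-55,0],-24],[[180,-70,0],-31],[[220,-86,0],-38],[[260,-102,0],-45],[[300,-117,0],-52],[[340,-133,0],-59],[[380,-149,0],-66]]' 0.35 20; python3 - <<'E'
from h import *
o=robot.observe();print(o['time'],o['tool_pos'],o['tool_rot'],o['qpos'])
E
```

```text
time: 1.48
tool_pos: [0.4896, -0.2044, 0.227]
tool_rot: [3.141, 0.0, 1.559]
contact_force: [0.4, -1.4, 0.8]
opening: 0.0332
1.4833 [ 0.48959688 -0.20440322  0.22696767] [3.14107376e+00 4.53605718e-04 1.55880969e+00] [-5.39919129e-01  3.51628434e-01  1.50909022e+00 -1.36166232e-04
  1.28019726e+00 -5.27893634e-01]
```

```bash
python3 -m pendant '[[[25,25,0],0],[[55,55,10],0],[[80,80,30],-0.5],[[94,96,50],-0.7],[[94,96,50],-0.7],[[94,96,50],-0.7]]' 0.24 20; python3 - <<'E'
from h import *
c,im=snap('wrist','w1.png')
o=robot.observe();print(o['time'],o['tool_pos'],o['tool_rot'],o['opening'])
for q in ['cabinet_drawer0_handle','drawer_front']:
  for r in robot.find_in('wrist',q)[:2]:print(q,r['p'],np.array(r['xy'])*[560,420])
print(proj(c,[[.586,-.110,.062],[.586,-.05,.062],[.586,-.17,.062]]))
E
```

```text
time: 1.98
tool_pos: [0.5865, -0.1104, 0.1754]
tool_rot: [-3.139, -0.0, 1.573]
contact_force: [0.2, -1.2, 0.8]
opening: 0.0224
2.0333 [ 0.58652011 -0.11155555  0.17674951] [-3.14101578e+00  5.38019072e-04  1.57182913e+00] 0.021960473381348242
cabinet_drawer0_handle 0.93 [330.288 140.994]
drawer_front 0.91 [330.4   141.918]
[[275.06884058 204.24146663]
 [275.22362399 133.05888966]
 [274.9312309  267.52610015]]
```

View pics/w1.png

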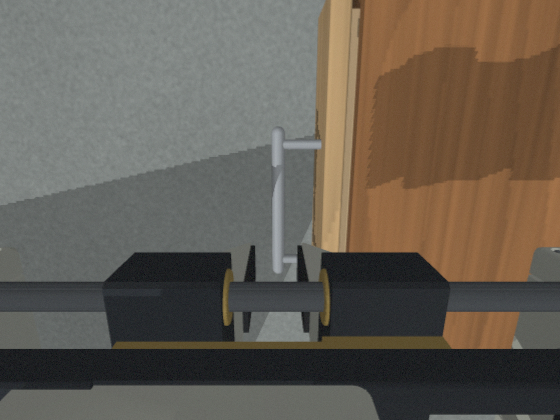

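```bash
python3 -m pendant '[[[0,1,30],0],[[0,1,65],0],[[0,1,95],0],[[0,1,115],0],[[0,1,126],0],[[0,1,126],0],[[0,1,126],0]]' 0.22 20; python3 - <<'E'
from h import *
c,im=snap('wrist','w2.png')
E
```

```text
time: 2.72
tool_pos: [0.5883, -0.1137, 0.0533]
tool_rot: [3.138, 0.002, 1.569]
contact_force: [0.2, 0.2, -0.1]
opening: 0.0203
```

View pics/w2.png

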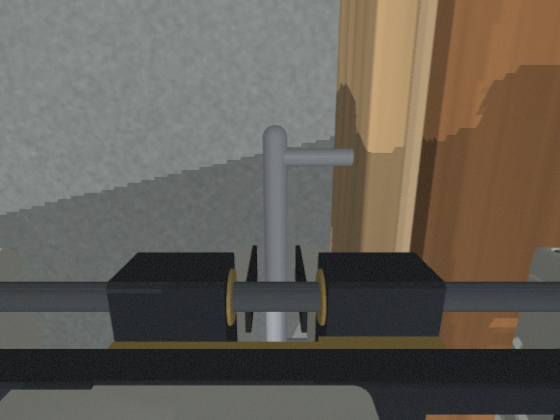

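The bar (column 275) stands between the fingers (251/302), so I'll close and pull.

```bash
python3 -m pendant '[[[0,0,5],0],[[0,0,5],0],[[0,0,5],0],[[0,0,5],0],[[0,0,5],0]]' 0 30
```

```text
time: 3.18
tool_pos: [0.5896, -0.1142, 0.0502]
tool_rot: [3.135, 0.003, 1.569]
contact_force: [-1.0, -2.0, 6.2]
opening: 0.0104
```

```bash
python3 -m pendant '[[[0,-8,0],0],[[0,-24,0],0],[[0,-42,0],0],[[0,-62,0],0],[[0,-82,0],0],[[0,-102,0],0],[[0,-122,0],0],[[0,-142,0],0],[[0,-160,0],0],[[0,-170,0],0]]' 0 30; python3 -m pendant '[[[0,-3,0],0],[[0,-8,0],0],[[0,-10,0],0],[[0,-10,0],0]]'; python3 - <<'E'
from h import *
for n in ['top','scene']: snap(n,n+'3.png')
o=robot.observe(); print(o['time'],o['tool_pos'],o['contact_force'],o['opening'])
t=cv2.imread('pics/top3.png');cv2.imwrite('pics/zt3.png',cv2.resize(t[120:280,225:385],None,fx=3.7,fy=3.7,interpolation=cv2.INTER_CUBIC))
E
```

```text
time: 4.02
tool_pos: [0.4191, -0.1152, 0.0501]
tool_rot: [3.132, 0.006, 1.57]
contact_force: [1.0, -5.5, 5.0]
opening: 0.0099
time: 4.35
tool_pos: [0.4089, -0.1153, 0.0502]
tool_rot: [3.132, 0.007, 1.57]
contact_force: [-0.9, -3.4, 1.0]
opening: 0.0102
4.45 [ 0.40935767 -0.11527611  0.05017575] [-0.54693523 -3.40980538  3.43358832] 0.010041801064945182
```

View pics/zt3.png

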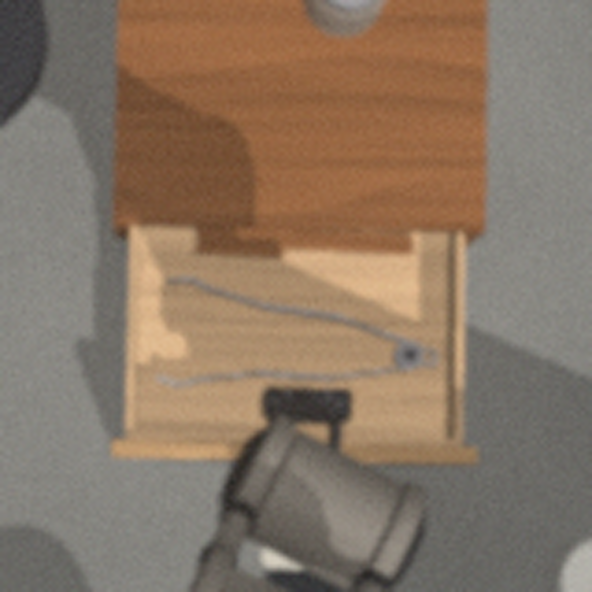

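View pics/scene3.png

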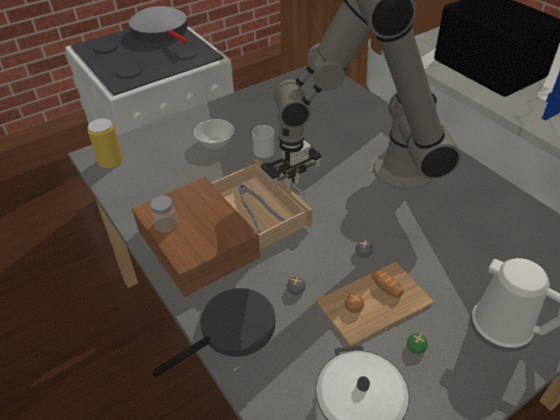

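The drawer is 180 mm out. The tongs' hub is on the right (−y), with the tips pointing +y and slightly +x. I'll release the handle and go up.

```bash
python3 -m pendant '[[[0,0,0],0],[[0,0,0],0],[[0,0,0],0],[[0,0,-15],0],[[0,0,-50],0],[[0,0,-90],0],[[0,10,-130],0],[[0,40,-160],3],[[0,65,-170],5],[[0,65,-170],5]]' 0.24 20; python3 - <<'E'
from h import *
c,im=snap('wrist','w4.png')
o=robot.observe(); print(o['time'],o['tool_pos'],o['tool_rot'],o['contact_force'],o['opening'])
c2,im=snap('top','top4.png')
snap('scene','scene4.png')
for n in ['wrist','top','scene']:
  for q in ['tongs','tongs_grip','tongs_tip']:
    for r in robot.find_in(n,q)[:2]:
        print(n,q,r['p'],np.array(r['xy'])*[560,420])
t=cv2.imread('pics/top4.png');cv2.imwrite('pics/zt4.png',cv2.resize(t[170:250,245:365],None,fx=6,fy=6,interpolation=cv2.INTER_CUBIC))
E
```

```text
time: 5.28
tool_pos: [0.4776, -0.1148, 0.2242]
tool_rot: [3.122, 0.007, 1.482]
contact_force: [-1.1, -0.6, -0.4]
opening: 0.0221
5.3333 [ 0.47456123 -0.1141227   0.22177173] [3.12783917 0.00608802 1.48388914] [ 0.07825446  0.46768142 -1.33610345] 0.021972669962703417
wrist tongs 0.97 [360.416 155.61 ]
wrist tongs_grip 0.91 [359.184 156.786]
wrist tongs_tip 0.86 [359.8  159.18]
top tongs 0.49 [335.888 211.806]
top tongs_grip 0.54 [336.    213.192]
top tongs_tip 0.55 [330.904 212.31 ]
scene tongs 0.55 [258.608 199.29 ]
scene tongs_grip 0.82 [249.928 210.084]
scene tongs_tip 0.88 [260.68 202.02]
scene tongs_tip 0.18 [382.424 283.5  ]
```

View pics/w4.png

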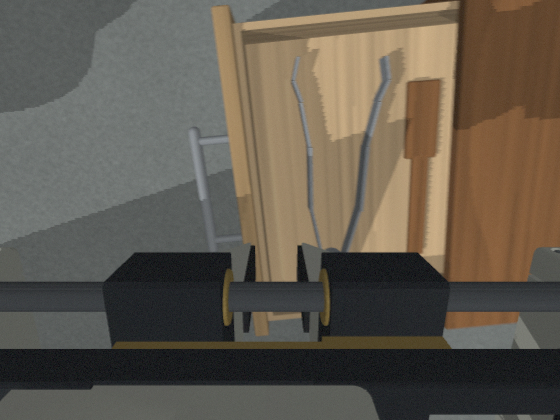

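View pics/zt4.png

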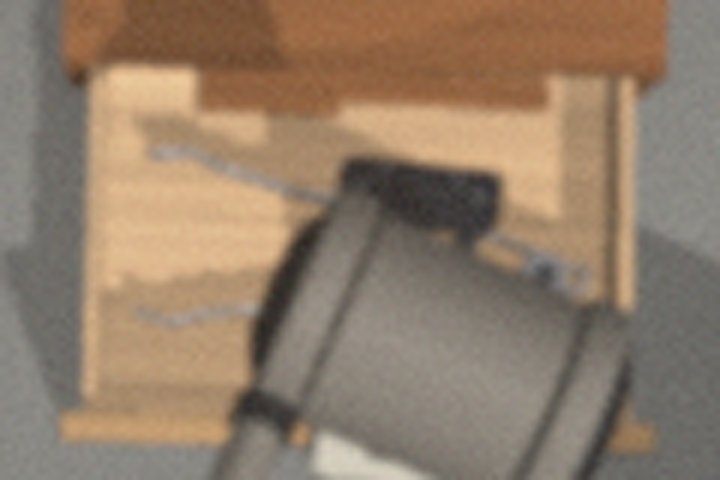

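```bash
python3 - <<'E'
import cv2
s=cv2.imread('pics/scene4.png');w=cv2.imread('pics/w4.png')
cv2.imwrite('pics/zs4.png',cv2.resize(s[165:255,215:320],None,fx=6,fy=6,interpolation=cv2.INTER_CUBIC))
cv2.imwrite('pics/zw4.png',cv2.resize(w[40:265,260:420],None,fx=2.6,fy=2.6,interpolation=cv2.INTER_CUBIC))
E
```

```text
(no output)
```

View pics/zs4.png

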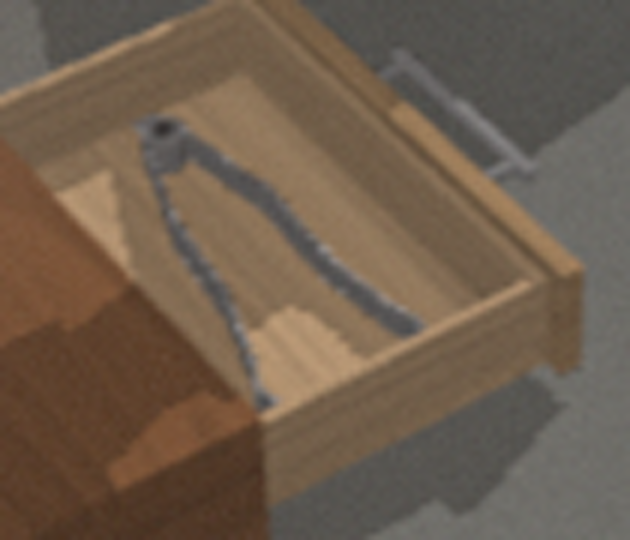

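View pics/zw4.png

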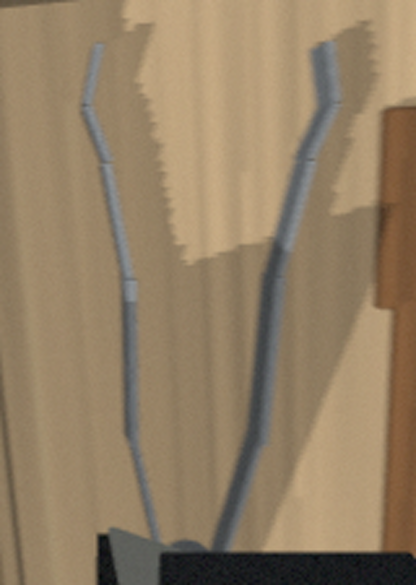

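```bash
python3 - <<'E'
from h import *
import ast
T=robot.calibration('top');S=robot.calibration('scene');W=robot.calibration('wrist')
w=lambda x,y:((x+.5)/2.6-.5+260,(y+.5)/2.6-.5+40)
for n,l,r in [('tipend',(98,44),(328,44)),('V',(85,105),(338,100)),('tipstart',(105,160),(312,160)),('bar1',(130,287),(284,270)),('bar0',(130,435),(262,435))]:
    a=atz(W,w(*l),.043);b=atz(W,w(*r),.043);print(n,a[:2],b[:2],(a+b)[:2]/2,np.linalg.norm(a-b))
t=lambda x,y:((x+.5)/6-.5+245,(y+.5)/6-.5+170); s=lambda x,y:((x+.5)/6-.5+215,(y+.5)/6-.5+165)
hub3=((410+.5)/3.7-.5+225,(355+.5)/3.7-.5+120)
print('hub',tri([(T,hub3),(S,s(165,128))]), tri([(T,t(546,268)),(S,s(165,128))]))
print('left tip',tri([(T,t(155,153)),(S,s(265,400)),(W,w(328,44))]))
print('right tip',tri([(T,t(142,315)),(S,s(413,322)),(W,w(98,44))]))
E
```

```text
tipend [0.50632299 0.01024177] [0.59003242 0.00298821] [0.54817771 0.00661499] 0.08402311286514474
V [ 0.50007707 -0.01001189] [ 0.59387913 -0.01646403] [ 0.5469781  -0.01323796] 0.09402370795301757
tipstart [ 0.50617269 -0.02998573] [ 0.58426145 -0.03685448] [ 0.54521707 -0.0334201 ] 0.07839027021560882
bar1 [ 0.51279284 -0.07816405] [ 0.57336215 -0.07697167] [ 0.5430775  -0.07756786] 0.06058104887325297
bar0 [ 0.50923256 -0.13859098] [ 0.56374337 -0.14357789] [ 0.53648797 -0.14108443] 0.054738453227750686
hub (array([ 0.53879414, -0.21155193,  0.04190243]), [np.float64(0.0004063710399177788), np.float64(0.0004063710399179276)]) (array([ 0.54144338, -0.21054566,  0.0442165 ]), [np.float64(0.0022945573535339925), np.float64(0.002294557353534117)])
left tip (array([5.99873832e-01, 5.89296970e-04, 3.77052442e-02]), [np.float64(0.0027331637136647634), np.float64(0.008348504906917997), np.float64(0.008356499437652916)])
right tip (array([0.51183375, 0.00606209, 0.05029194]), [np.float64(0.0013386482919848066), np.float64(0.007781402714958496), np.float64(0.006861248042714385)])
```

```bash
python3 - <<'E'
from h import *
W=robot.calibration('wrist')
w=cv2.imread('pics/w4.png'); cv2.imwrite('pics/zw4b.png',cv2.resize(w[0:260,200:500],None,fx=2.3,fy=2.3,interpolation=cv2.INTER_CUBIC))
for p in [(460,30),(456,100),(448,240)]: print('cab',p,atz(W,p,.1))
for p in [(230,60),(241,160),(253,245),(217,60),(234,200)]: print('panel',p,atz(W,p,.088))
print('handle',atz(W,(195,133),.067),atz(W,(211,238),.067))
print('spat',atz(W,(405,157),.03),atz(W,(410,80),.03))
E
```

```text
cab (460, 30) [0.62803743 0.00951788 0.1       ]
cab (456, 100) [ 0.62842518 -0.0420097   0.1       ]
cab (448, 240) [ 0.62935198 -0.1651701   0.1       ]
panel (230, 60) [0.4472242 0.0056429 0.088    ]
panel (241, 160) [ 0.44655278 -0.07636972  0.088     ]
panel (253, 245) [ 0.44841775 -0.15834488  0.088     ]
panel (217, 60) [0.43662672 0.00656221 0.088     ]
panel (234, 200) [ 0.43579307 -0.11233193  0.088     ]
handle [ 0.40459885 -0.05020474  0.067     ] [ 0.40438387 -0.15526082  0.067     ]
spat [ 0.61561881 -0.09607623  0.03      ] [ 0.61882926 -0.0190464   0.03      ]
```

View pics/zw4b.png

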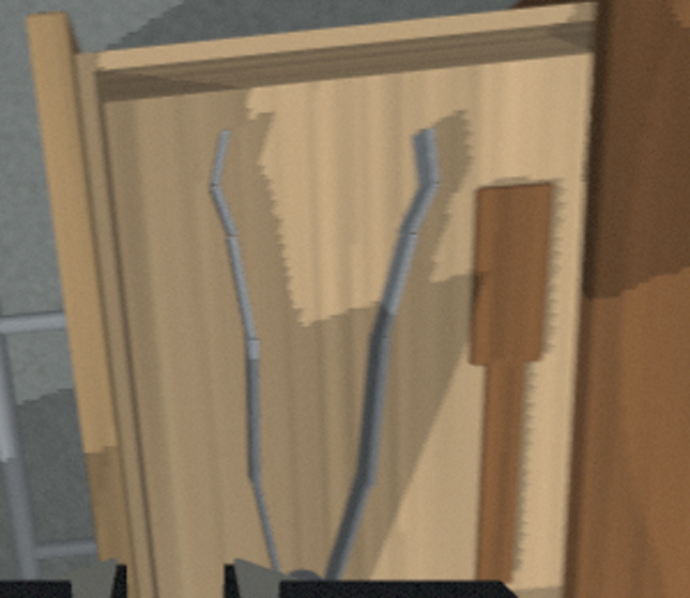

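```bash
python3 -m pendant '[[[3,25,10],0],[[6,50,30],0],[[8,66,60],0],[[8,66,90],0],[[8,66,100],0],[[8,66,100],0],[[8,66,100],0],[[8,66,100],0]]' 0.82 20; python3 - <<'E'
from h import *
o=robot.observe(); print(o['time'],o['tool_pos'],o['tool_rot'],o['opening'])
c,im=snap('wrist','w5.png')
np.save('w5c.npy',c,allow_pickle=True)
o=robot.observe(); print(o['time'],o['tool_pos'],o['tool_rot'],o['opening'])
cv2.imwrite('pics/w5z.png',cv2.resize(im[0:420,60:560,::-1],None,fx=1.42,fy=1.42,interpolation=cv2.INTER_CUBIC))
E
```

```text
time: 6.55
tool_pos: [0.5405, -0.1132, 0.1233]
tool_rot: [3.128, 0.006, 1.482]
contact_force: [0.3, -0.4, 0.2]
opening: 0.0709
6.55 [ 0.5405304  -0.11317403  0.12327754] [3.12837131 0.00623252 1.48220051] 0.07086079739007688
6.6 [ 0.54066066 -0.11322972  0.12347726] [3.12773262 0.00642244 1.48220376] 0.07344866189314692
```

View pics/w5.png

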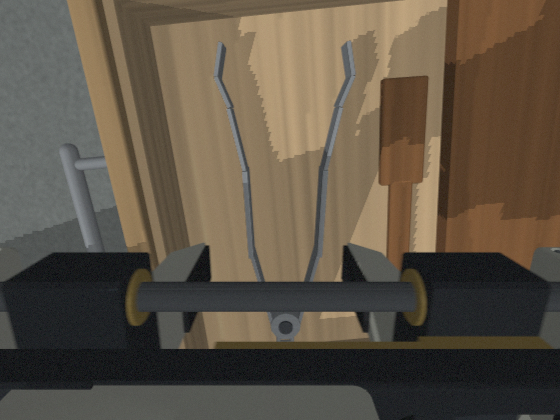

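```bash
python3 - <<'E'
from h import *
W=np.load('w5c.npy',allow_pickle=True).item()
print('hub',atz(W,(286,326),.044))
a=atz(W,(218,76),.043);b=atz(W,(353,74),.043);print('V',a,b,(a+b)/2,np.linalg.norm(a-b))
a=atz(W,(246,172),.044);b=atz(W,(324,168),.044);print('bar1',a,b,(a+b)/2)
a=atz(W,(251,250),.044);b=atz(W,(319,250),.044);print('bar0',a,b,(a+b)/2)
for p in [(448,30),(447,100),(436,240)]: print('cab',p,atz(W,p,.1))
for p in [(105,30),(146,240)]: print('panel',p,atz(W,p,.088))
print('rim wall base?',atz(W,(155,100),.022))
E
```

```text
hub [ 0.54207734 -0.21179406  0.044     ]
V [ 0.51178873 -0.01094354  0.043     ] [ 0.60342206 -0.01765505  0.043     ] [ 0.55760539 -0.01429929  0.043     ] 0.09187879048609916
bar1 [ 0.52330982 -0.07778424  0.044     ] [ 0.5805504  -0.08002209  0.044     ] [ 0.55193011 -0.07890317  0.044     ]
bar0 [ 0.52017485 -0.13963763  0.044     ] [ 0.57357992 -0.14468885  0.044     ] [ 0.54687738 -0.14216324  0.044     ]
cab (448, 30) [ 0.63752875 -0.00648272  0.1       ]
cab (447, 100) [ 0.63903953 -0.04003898  0.1       ]
cab (436, 240) [ 0.63723749 -0.11981219  0.1       ]
panel (105, 30) [0.46196808 0.01124204 0.088     ]
panel (146, 240) [ 0.4596915  -0.10790025  0.088     ]
rim wall base? [ 0.45940689 -0.02096688  0.022     ]
```

```bash
python3 -m pendant '[[[0,9,15],0],[[0,9,40],0],[[0,9,65],0],[[0,9,80],0],[[0,9,85],0],[[0,9,85],0],[[0,9,85],0],[[0,9,85],0]]' 0.82 20
```

```text
time: 7.27
tool_pos: [0.5519, -0.1151, 0.0405]
tool_rot: [3.125, 0.007, 1.482]
contact_force: [-0.1, -0.5, -0.2]
opening: 0.0753
```

```bash
python3 -m pendant '[[[0,-4,2],0],[[0,-8,3],0],[[0,-12,3],0],[[0,-16,3],0],[[0,-20,3],0],[[0,-24,3],0],[[0,-26,3],0],[[0,-26,3],0]]' 0.82 20; python3 -m pendant '[[[0,4,0],0],[[0,7,0],0],[[0,7,0],0],[[0,7,0],0]]'; python3 - <<'E'
from h import *
c,im=snap('wrist','w6.png')
np.save('w6c.npy',c,allow_pickle=True)
o=robot.observe(); print(o['time'],o['tool_pos'],o['tool_rot'],o['opening'])
E
```

```text
time: 7.93
tool_pos: [0.5253, -0.1127, 0.037]
tool_rot: [3.125, 0.007, 1.482]
contact_force: [0.3, -0.4, -0.5]
opening: 0.0758
time: 8.27
tool_pos: [0.5326, -0.1134, 0.0369]
tool_rot: [3.125, 0.007, 1.482]
contact_force: [0.3, -0.1, -0.2]
opening: 0.0757
8.3167 [ 0.53238393 -0.11328458  0.03687517] [3.1256769  0.00695333 1.48214079] 0.07497600258089086
```

View pics/w6.png

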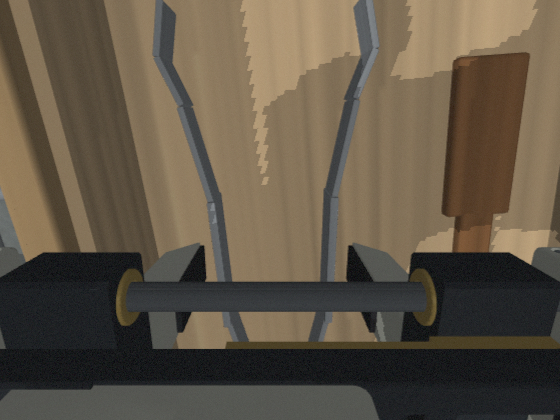

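```bash
python3 - <<'E'
from h import *
W=np.load('w6c.npy',allow_pickle=True).item()
for n,l,r in [('V',(154,55),(377,48)),('bar1',(208,200),(337,195)),('bar0',(228,318),(330,318))]:
    a=atz(W,l,.044);b=atz(W,r,.044);d=b-a;print(n,a[:2],b[:2],(a+b)[:2]/2,np.linalg.norm(d),np.degrees(np.arctan2(d[1],d[0])))
E
```

```text
V [ 0.49068586 -0.0111153 ] [ 0.58442891 -0.01645361] [ 0.53755739 -0.01378446] 0.09389491949900176 -3.2592536540618577
bar1 [ 0.50395798 -0.07552358] [ 0.56532739 -0.07875527] [ 0.53464269 -0.07713942] 0.06145444374759629 -3.0143886252132157
bar0 [ 0.50500394 -0.14079038] [ 0.55920411 -0.14622485] [ 0.53210403 -0.14350762] 0.054471939117094116 -5.7257126560120675
```

```bash
python3 -m pendant '[[[1,1,3],-1],[[2,1,7],-2.5],[[2,1,10],-2.5],[[2,1,10],-2.5],[[2,1,10],-2.5]]' 0.82 30;  python3 -m pendant '[[[0,0,0],0],[[0,0,0],0],[[0,0,0],0],[[0,0,0],0],[[0,0,0],0],[[0,0,0],0],[[0,0,0],0]]' 0.58 35; python3 - <<'E'
from h import *
c,im=snap('wrist','w7.png')
E
```

```text
time: 8.73
tool_pos: [0.5335, -0.1113, 0.0265]
tool_rot: [3.127, 0.007, 1.526]
contact_force: [0.6, -0.2, 1.0]
opening: 0.0751
time: 9.32
tool_pos: [0.5337, -0.1114, 0.0267]
tool_rot: [3.126, 0.008, 1.526]
contact_force: [0.6, 0.2, 0.8]
opening: 0.0535
```

View pics/w7.png

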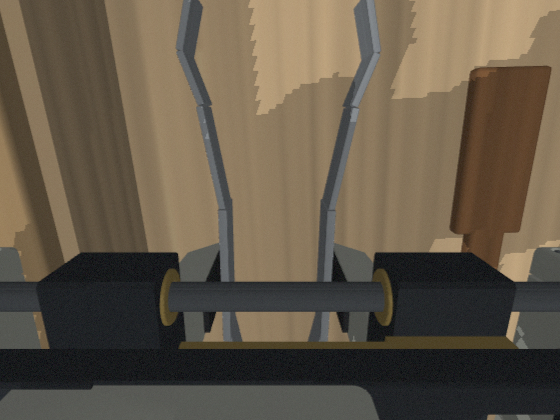

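The bars are parallel in the jaws at 53.5 mm, so I'll lift.

```bash
python3 -m pendant '[[[0,0,-4],0],[[0,0,-12],0],[[0,0,-25],0],[[0,0,-45],0],[[0,0,-70],0],[[0,0,-95],0],[[0,0,-120],0],[[0,0,-140],0],[[0,0,-150],0],[[0,0,-150],0]]' 0.58 35; python3 - <<'E'
from h import *
c,im=snap('wrist','w8.png');np.save('w8c.npy',c,allow_pickle=True)
snap('scene','scene8.png')
o=robot.observe(); print(o['time'],o['tool_pos'],o['tool_rot'],o['opening'],o['contact_force'],o['torque'])
E
```

```text
time: 10.2
tool_pos: [0.5325, -0.1105, 0.1793]
tool_rot: [3.122, 0.009, 1.526]
contact_force: [0.6, 0.5, -0.7]
opening: 0.053
10.3 [ 0.53097109 -0.11002315  0.17610709] [3.12700459 0.00737485 1.52573598] 0.05317515541332066 [-0.16631888 -0.18323947 -1.33778625] [ 0.0066398  -0.05701567 -0.03490876]
```

View pics/w8.png

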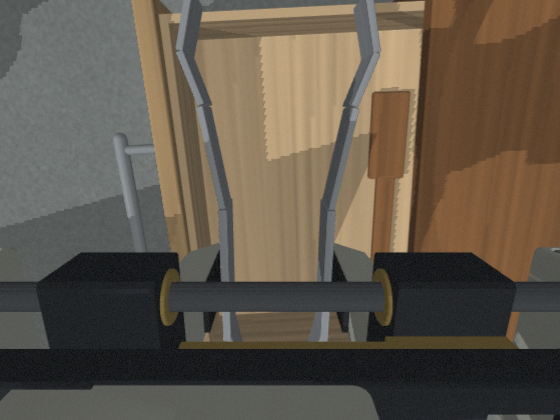

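View pics/scene8.png

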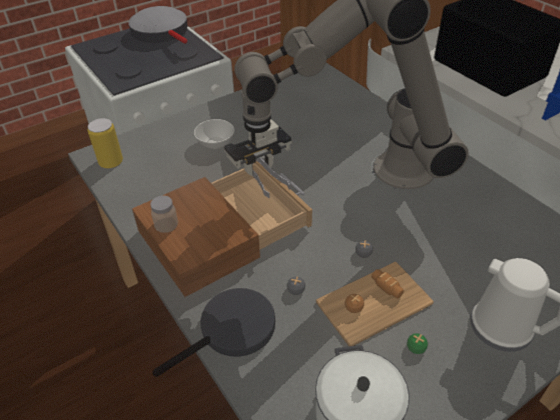

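```bash
python3 -m pendant '[[[8,0,0],0],[[25,-1,0],0],[[50,-2,0],0],[[80,-2,0],0],[[110,-3,0],0],[[140,-4,0],0],[[170,-5,0],0],[[200,-6,0],0],[[230,-7,0],0],[[260,-8,0],0]]' 0.58 35; python3 -m pendant '[[[25,-1,0],0],[[50,-2,0],0],[[70,-3,0],0],[[83,-3,0],0],[[90,-3,0],0],[[90,-3,0],0],[[90,-3,0],0],[[90,-3,0],0]]'; python3 - <<'E'
from h import *
o=robot.observe(); print(o['time'],o['tool_pos'],o['tool_rot'],o['opening'],o['contact_force'])
c,im=snap('wrist','w9.png');np.save('w9c.npy',c,allow_pickle=True)
snap('top','top9.png')
snap('scene','scene9.png')
for r in robot.find_in('wrist','roll')[:3]: print(r['p'],np.array(r['xy'])*[560,420])
E
```

```text
time: 11.13
tool_pos: [0.5334, 0.152, 0.1723]
tool_rot: [3.13, 0.008, 1.526]
contact_force: [0.8, 0.8, -0.8]
opening: 0.0535
time: 11.8
tool_pos: [0.5345, 0.2409, 0.1713]
tool_rot: [3.131, 0.008, 1.525]
contact_force: [0.4, -0.8, -0.6]
opening: 0.0535
11.8 [0.5344566  0.24094906 0.17129623] [3.13091125 0.00842179 1.52485017] 0.053526032019331676 [ 0.44241486 -0.76033007 -0.63438486]
0.83 [365.68  217.392]
0.8 [113.512 218.694]
0.69 [267.904  52.92 ]
```

View pics/w9.png

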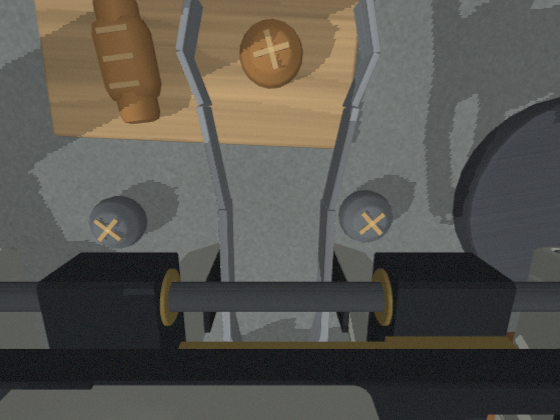

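View pics/scene9.png

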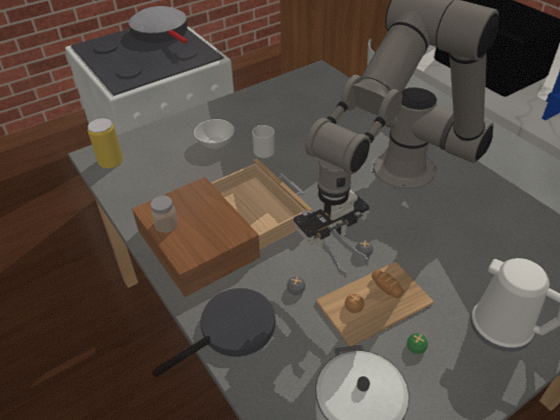

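View pics/top9.png

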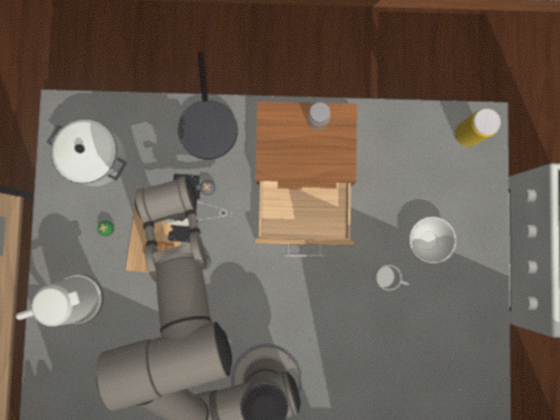

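```bash
python3 - <<'E'
from h import *
W=np.load('w9c.npy',allow_pickle=True).item();T=robot.calibration('top');S=robot.calibration('scene')
p=np.array([.5345,.241,.1713]);yaw=1.525
print('roll', atz(W,(271,53),.036), tri([(W,(271,53)),(T,(160,212)),(S,(354,302))]))
c0,c1=np.cos(yaw),np.sin(yaw);tx=np.array([c0,c1]);ty=np.array([c1,-c0])
z=.1713+.0155
for n,l,r in [('V',(179,52),(379,52)),('ts',(203,107),(357,107)),('end',(196,0),(362,0))]:
    a=atz(W,l,z);b=atz(W,r,z);m=(a+b)[:2]/2;print(n,a,b,m,'tool',(m-p[:2])@tx,(m-p[:2])@ty,np.linalg.norm(a-b))
r=atz(W,(271,53),.036)[:2];print('roll tool',(r-p[:2])@tx,(r-p[:2])@ty)
im=cv2.imread('pics/w9.png')
hsv=cv2.cvtColor(im,cv2.COLOR_BGR2HSV);cv2.imwrite('pics/w9r.png',cv2.resize(im[0:120,160:400],None,fx=3.3,fy=3.3,interpolation=cv2.INTER_CUBIC))
E
```

```text
roll [0.53806698 0.36339754 0.036     ] (array([0.53717028, 0.36391377, 0.03445108]), [np.float64(0.0009407616911294557), np.float64(0.0010247338283489228), np.float64(0.00011735850406897278)])
V [0.50092075 0.34047944 0.1868    ] [0.58028897 0.33700251 0.1868    ] [0.54060486 0.33874098] tool 0.09791798053749944 0.0016238471641519976 0.07944434497441326
ts [0.50812815 0.31936464 0.1868    ] [0.57203895 0.31645929 0.1868    ] [0.54008355 0.31791196] tool 0.07708693918013677 0.002056644309495035 0.06397679967324092
end [0.50970355 0.35815097 0.1868    ] [0.57296469 0.35547035 0.1868    ] [0.54133412 0.35681066] tool 0.11600210287982929 0.0015251041808160251 0.06331791499311289
roll tool 0.12243250760932155 -0.0020401564770778386
```

View pics/w9r.png

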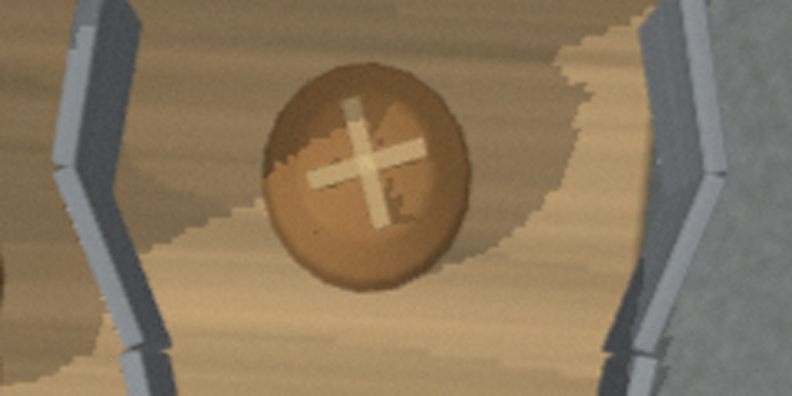

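```bash
python3 -m pendant '[[[6,-1,10],0],[[14,-3,30],0],[[24,-4,55],0],[[24,-4,75],0],[[24,-4,90],0],[[24,-4,95],0],[[24,-4,95],0],[[24,-4,95],0],[[24,-4,95],0]]' 0.62 35; python3 - <<'E'
from h import *
o=robot.observe(); print(o['time'],o['tool_pos'],o['tool_rot'],o['opening'],o['contact_force'])
c,im=snap('wrist','w10.png');np.save('w10c.npy',c,allow_pickle=True)
E
```

```text
time: 12.75
tool_pos: [0.5336, 0.2648, 0.0776]
tool_rot: [3.128, 0.007, 1.524]
contact_force: [0.5, 0.2, -1.1]
opening: 0.0571
12.75 [0.53360213 0.26475232 0.0776121 ] [3.12815328 0.00704977 1.52444394] 0.057140264669549155 [ 0.50708596  0.18624126 -1.07070062]
```

View pics/w10.png

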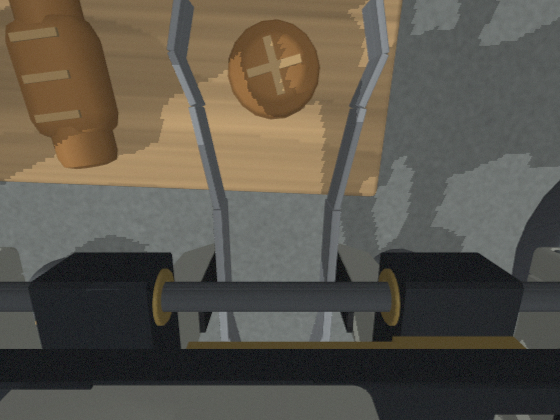

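```bash
python3 - <<'E'
from h import *
W=np.load('w10c.npy',allow_pickle=True).item()
p=np.array([.5336,.26475]);yaw=1.5244
c0,c1=np.cos(yaw),np.sin(yaw);tx=np.array([c0,c1]);ty=np.array([c1,-c0])
z=.0776+.0155
for n,l,r in [('V',(170,53),(387,52)),('ts',(193,107),(366,107))]:
    a=atz(W,l,z);b=atz(W,r,z);m=(a+b)[:2]/2;print(n,m,'tool',(m-p)@tx,(m-p)@ty,np.linalg.norm(a-b))
r=atz(W,(274,69),.036)[:2];print('roll',r,'tool',(r-p)@tx,(r-p)@ty)
E
```

```text
V [0.53956309 0.36236194] tool 0.09778346852330436 0.001429457591010188 0.08631957859378643
ts [0.53903432 0.34169298] tool 0.07711221753525593 0.0018598803826807178 0.07192943037038893
roll [0.5381455  0.36348003] tool 0.09883460212475496 -3.845759087258592e-05
```

```bash
python3 -m pendant '[[[1,-1,8],0],[[1,-1.5,20],0],[[1,-1.5,33],0],[[1,-1.5,43],0],[[1,-1.5,48],0],[[1,-1.5,48],0],[[1,-1.5,48],0],[[1,-1.5,48],0]]' 0.62 35; python3 - <<'E'
from h import *
o=robot.observe(); print(o['time'],o['tool_pos'],o['tool_rot'],o['opening'],o['contact_force'])
c,im=snap('wrist','w11.png')
E
```

```text
time: 13.47
tool_pos: [0.5333, 0.2656, 0.0303]
tool_rot: [3.127, 0.007, 1.524]
contact_force: [0.5, -0.3, -0.9]
opening: 0.0572
13.4667 [0.5332804  0.26561857 0.03033611] [3.1268492  0.00651871 1.52440482] 0.057179503744867306 [ 0.47240456 -0.27500913 -0.88341984]
```

View pics/w11.png

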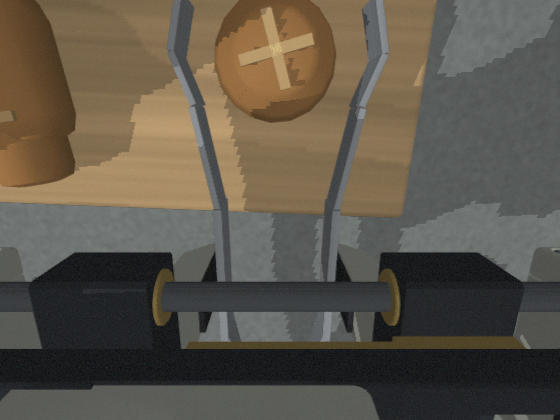

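The roll is centred between the V blades (276,58), so I'll squeeze.

```bash
python3 -m pendant '[[[0,0,0],0],[[0,0,0],0],[[0,0,0],0],[[0,0,0],0],[[0,0,0],0]]' 0.50 32;  python3 -m pendant '[[[0,0,0],0],[[0,0,0],0],[[0,0,0],0],[[0,0,0],0],[[0,0,0],0],[[0,0,0],0],[[0,0,0],0]]' 0.38 32; python3 - <<'E'
from h import *
c,im=snap('wrist','w12.png')
E
```

```text
time: 13.93
tool_pos: [0.5333, 0.2657, 0.0306]
tool_rot: [3.126, 0.006, 1.524]
contact_force: [-0.4, 0.0, -1.0]
opening: 0.046
time: 14.52
tool_pos: [0.5334, 0.2657, 0.0305]
tool_rot: [3.126, 0.006, 1.524]
contact_force: [0.4, 0.3, -1.0]
opening: 0.0426
```

View pics/w12.png

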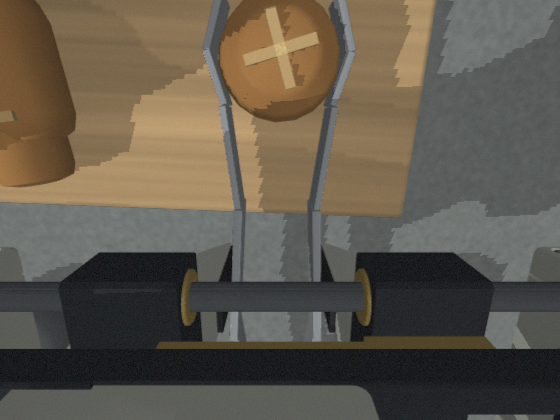

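The jaws stopped at 42.6 mm (35 mm commanded), so the tips hold the roll. Lifting slowly.

```bash
python3 -m pendant '[[[0,0,-2],0],[[0,0,-6],0],[[0,0,-12],0],[[0,0,-20],0],[[0,0,-30],0],[[0,0,-40],0],[[0,0,-50],0],[[0,0,-60],0],[[0,0,-70],0],[[0,0,-80],0]]'; python3 -m pendant '[[[0,0,-10],0],[[0,0,-22],0],[[0,0,-35],0],[[0,0,-48],0],[[0,0,-60],0],[[0,0,-70],0],[[0,0,-76],0],[[0,0,-80],0],[[0,0,-80],0],[[0,0,-80],0]]'; python3 -m pendant '[[[0,0,0],0],[[0,0,0],0],[[0,0,0],0],[[0,0,0],0],[[0,0,0],0],[[0,0,0],0]]'; python3 - <<'E'
from h import *
c,im=snap('wrist','w13.png');snap('scene','scene13.png');snap('top','top13.png')
o=robot.observe(); print(o['time'],o['tool_pos'],o['tool_rot'],o['opening'],o['contact_force'])
s=cv2.imread('pics/scene13.png');cv2.imwrite('pics/zs13.png',cv2.resize(s[170:350,270:470],None,fx=3.3,fy=3.3,interpolation=cv2.INTER_CUBIC))
E
```

```text
time: 15.4
tool_pos: [0.5322, 0.2663, 0.1118]
tool_rot: [3.126, 0.006, 1.524]
contact_force: [-0.5, -0.1, -1.6]
opening: 0.0428
time: 16.23
tool_pos: [0.5308, 0.2667, 0.1915]
tool_rot: [3.127, 0.006, 1.524]
contact_force: [-0.1, 0.6, -1.6]
opening: 0.0427
time: 16.73
tool_pos: [0.5307, 0.2667, 0.1913]
tool_rot: [3.127, 0.007, 1.524]
contact_force: [-0.1, 0.2, -2.4]
opening: 0.0423
16.8833 [0.53079312 0.26672076 0.19147299] [3.12664843 0.00643789 1.52436278] 0.042860428301142776 [-0.36029425 -0.66690221 -1.90744682]
```

View pics/w13.png

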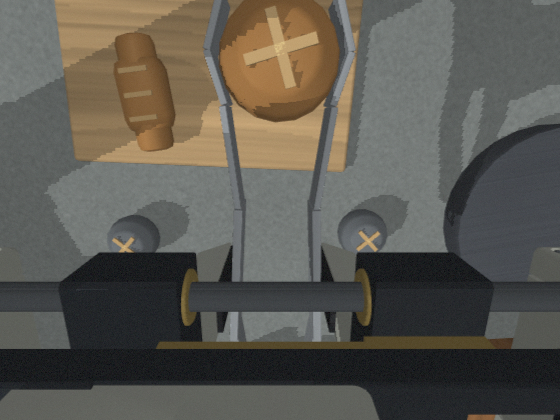

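View pics/zs13.png

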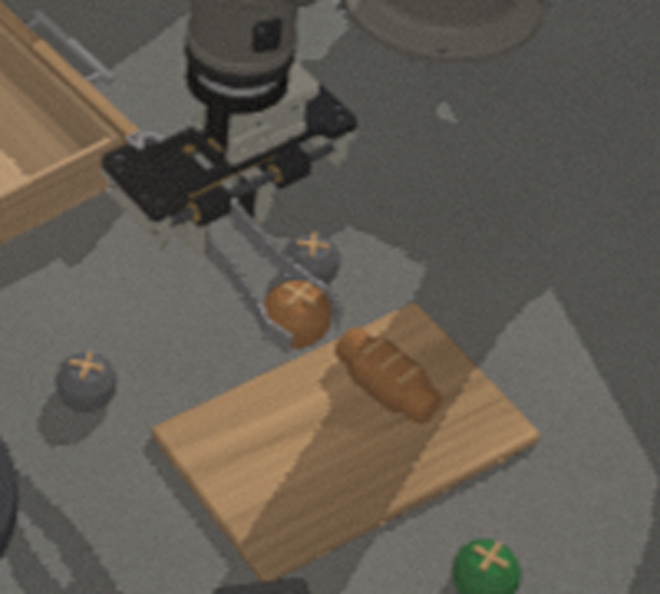

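```bash
python3 - <<'E'
from h import *
S=robot.calibration('scene');W=robot.calibration('wrist')
print(tri([(W,(280,50)),(S,((298)/3.3+270,(297)/3.3+170))]))
a=cv2.imread('pics/top0.png').astype(int);b=cv2.imread('pics/top13.png').astype(int)
for n,(x0,x1,y0,y1) in dict(mug=(370,410,262,295),bowl=(405,460,212,268)).items(): print(n,np.abs(a-b)[y0:y1,x0:x1].mean())
c,im=snap('wrist','w14.png');o=cv2.imread('pics/w13.png').astype(int);print('roll motion',np.abs(im[:,:,::-1].astype(int)-o)[:120,210:350].mean(), robot.observe()['opening'])
robot.hand_in()
E
```

```text
(array([0.53644591, 0.3654391 , 0.20924322]), [np.float64(0.0009018836820808123), np.float64(0.0009018836820807571)])
mug 2.8696969696969696
bowl 2.9595238095238097
roll motion 2.0731944444444443 0.04297491942795607
the job is handed in; nothing more can be done
```

The job is handed in at about 17 s of the allowed 59 s. The round roll is held still in the tongs' tips, well above the 12 cm asked for.

- **Drawer:** I gripped the bar handle and pulled the drawer 180 mm further out.
- **Tongs:** They lay about 88 mm from the cabinet front, too close for the gripper's body to reach down over them. I slid them about 16 mm forward inside the drawer with one finger first. Then I took them by both arms and lifted them out.
- **Roll:** I lowered the tips round the brown roll, squeezed with 32 N (the jaws stopped at about 43 mm) and lifted it 160 mm.

**Last checks**
- **Height:** The cross on top of the roll triangulates to z = 0.209 m, which puts its underside at about 0.17 m.
- **Hold:** The wrist pictures before and after the lift show no slip. The opening stayed at about 43 mm, and the last two pictures match to within noise.
- **Bystanders:** The mug and bowl areas look unchanged in the top view. The long roll and the look-alikes appear to be where they were, but I judged those by eye only.
- **Disagreements:** The wrist camera's first fix on the tongs was several millimetres off because the arm was still settling, so I measured again before grasping. The tool also reads about 0.8° off vertical, with no visible effect.

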